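# Put the scraper and the caliper away in the bench shadow tray

### The arm

A 7-joint arm with a two-finger parallel gripper is mounted at the origin on the work surface. World frame = base frame: x ahead of the robot, y to its left, z up, the work surface at z = 0. Lengths are in m, angles in rad, forces in N, time in s.
With the tool pointing down it reaches from about 0.425 to 0.925 m from the base axis. Payload 6.8 kg.
Tool frame: the origin (TCP) lies midway between the tips of the shut fingers; the grasp point (between the pads) lies 19 mm behind it; z points along the fingers, y is the line along which they close (so a half turn about z gives the same grasp; the last joint's range is limited). The gripper opens to 85 mm and grips with 20 to 120 N. Pads are 22 mm wide; open, the fingers measure 114 mm over their backs; the gripper's body (76 mm by 85 mm) begins 54 mm behind the grasp point. The pads swing forward as they close: fully open they stand 13 mm farther back than shut.
Start: joints at [-1.406, 0.477, 0.022, 1.555, -0.011, 1.109, -0.083], TCP at [0.182, 0.65, 0.203] pointing down, gripper open.
Joint ranges: [-2.96, 2.96], [-0.34, 2.1], [-1.41, 1.46], [0.24, 2.44], [-1.37, 4.51], [0.17, 1.92], [-2.96, 2.96]. Speed limits (rad/s): [2.39, 2.39, 3.14, 3.14, 3.14, 3.14, 3.14].

### API

Orientations are given as a unit quaternion [w, x, y, z].
In Python, from station import * gives the robot as it stands.
- The arm moves only by the shell command python3 -m creep 'ROWS' [FORCE]. ROWS is JSON, a list of rows, each a list of 7 numbers: the gripper command: -1 is shut, 1 is fully open, values between are in proportion, then the shift along the world's x, y, z in mm, then the turn, a rotation vector about the world's x, y, z in rad. A call has 1 to 5 rows; each row shifts and turns the commanded pose from where the row before left it; what a row does not reach is not made up. A row lasts 1/8 s, in which the tool goes at most 62.5 mm and 10.7 degrees, less where a joint would pass 70% of its speed; a pose out of reach is approached as far as the arm can. A call is refused whole if a number of a shift passes 62.5 or a number of a turn 0.188, either way. A call with a gripper value outside its range is refused whole. The fingers move at their own pace and stop on an object; FORCE is the grip in N (left out, the last holds). Time passes only in rows, so rows that do not move let the fingers close. It gives the time, the measured TCP pose, the force, the opening and the grip force at its end, in the units of the state.
- get_obs(): the state, without advancing time (a new reading comes with each control period).
- read_camera(name): name is "scene" or "top" or "wrist"; returns (picture, depth): 420x560x3 uint8, red, green, blue; 420x560 float32, m along the optical axis (not along the pixel's ray), 0 where there is no reading.
- camera_params(name): a dict with "intrinsics" (3x3 intrinsics, pixels), "k1" (the pictures are not rectified: a ray, as slopes to the right and down, at radius r is drawn at 1 + k1 r^2 times it, then the intrinsics apply), "cam_to_world" (4x4, takes a point from camera to world coordinates); the wrist camera has in their place "mount" (4x4, takes a point from camera to tool coordinates, whose origin is the TCP and whose axes are the flange's). Camera axes: x right, y up, looking along -z (the intrinsics and any distortion apply to the point x, -y, -z); pixel columns grow to the right and rows downward; lengths in m; the calibration is good to about 2 mm. A picture is of the moment at which its call begins: read the wrist's pose just before it. camera_params takes no time and is no camera call.
- hand_in(): hands the job in; it is judged then, once.
The state is a dict: "t": time; "q": joint angles; "joint_vel": joint speeds; "joint_torque": joint torques, N m; "eef_pos": TCP position; "tool_rot": TCP orientation; "contact_force": force on the tool from outside, world axes, zero at the start; "torque": the same for the moment, N m; "gripper_width": opening from 0.0 (shut) to 1.0 (fully open); "grasp_force": force on a finger pad.
Only numpy, scipy, OpenCV 4.12 (cv2) and the standard library are available. Lean on these libraries where they do the work, as an engineer would, in place of code of your own. Each camera call takes 0.05 s, during which the arm holds its last target. There are 200 camera calls.

### The job

Put the plate scraper and the digital caliper back in their own cut-outs in the shadow tray (its insert lies a little loose, so feel for the slots): slide each tool's thin end under the steel guard bar, then lay the tool down until it is flat and fully home in its pocket, and let go. Leave the forceps in their pocket, and do not disturb the wash bottle, the pen beaker or the clear box.

Things in the scene. Friction and masses are not known exactly. Their poses are not given: they have to be found in the camera images.
- tray: Outer steel tray, 232 (x) by 272 mm (y), fixed. The plastic insert with the pockets lies in it with play: up to 6 mm off centre in tray x and y, not turned, not shifting when touched; this offset is NOT reported: feel or look for it. Pockets run along tray x, guard bar at the -x end, z up; origin on the bench under the middle of the finger trough. All numbers below are for a centred insert.
- guard_bar (a point): Middle of the underside of the guard bar's free edge (tray x -108, y 0, 22 mm above the bench; insert centred). The 4 mm thick steel bar crosses the insert; below it the pockets go on for 14 mm, to an end wall at x = -122, with 13 mm of height. No tool goes in flat: its thin end goes under the bar with the other end raised 10 to 25 degrees, then it is lowered about its tip.
- trough (a point): Middle of the finger trough, on the pocket floor. The blue pocket floor is 9 mm above the bench, the top of the grey cut-out layer and of the steel rim 19 mm, the top of the guard bar 26 mm. The trough, at floor level from tray x = -32 to 28 mm (insert centred), crosses the insert so that fingers can go down beside the tools.
- scraper: Plate scraper, loose, 180 mm long, about 0.15 kg, flat underside. Origin on the underside below scraper_mid; x along it, blade towards -x; z up. Steel blade 50 wide, 4 mm thick (on the underside) from x = -120 to -75 mm; neck 20 wide, 8 thick to x = -50; black handle 24 wide, 18 thick to x = +60, gripped across its width.
- scraper_mid (a point): Grip point of the scraper: middle of width and thickness of the handle, 120 mm behind the blade's edge, 9 mm above the underside. Axes as the scraper.
- scraper_tip (a point): Middle of the scraper blade's front edge, 2 mm above the underside, 120 mm in -x from scraper_mid.
- caliper: Digital caliper, loose, rigid, 182 mm long, about 0.17 kg, flat underside, display up. Origin on the underside below caliper_mid; x along the beam, plain tail to -x, jaws at +x, long jaws to -y; z up. Beam 16 wide, 4 mm thick from x = -120; black slider 34 wide, 14 thick from x = -25 to 40, gripped across its width; jaws 4 thick from x = 40 to 62, y = -48 to 24.
- caliper_mid (a point): Grip point of the caliper: on the slider, 120 mm from the beam's tail end, middle of its width, 7 mm above the underside, close to its balance point. Axes as the caliper.
- caliper_tip (a point): Middle of the tail end of the caliper's beam, 2 mm above the underside, 120 mm in -x from caliper_mid.
- scraper_seat (a point): Where scraper_mid lies when the scraper is home (tray x 0, y +18, 18 mm above the bench; insert centred); axes as the tray, which the tool's axes then match. Pocket: 52 mm wide for the blade from the end wall to tray x -50, then 26 mm wide for the handle to x 63; play 1 mm each side, 2 mm at the tip, 3 mm at the heel.
- scraper_tip_seat (a point): Under the guard bar, where scraper_tip lies when home (tray x -120, y +18 mm, 11 mm above the bench; insert centred), 2 mm from the end wall.
- caliper_seat (a point): Where caliper_mid lies when the caliper is home (tray x 0, y -64, 16 mm above the bench; insert centred); axes as the tray, which the tool's axes then match. Pocket: beam slot 18 mm wide to the trough; behind the trough a 36 mm wide slot for the slider, then the jaw recess, x 38 to 64, y -113 to -39; play 1 mm each side, 2 mm at each end.
- caliper_tip_seat (a point): Under the guard bar, where caliper_tip lies when home (tray x -120, y -64 mm, 11 mm above the bench; insert centred), 2 mm from the end wall.
- forceps: Steel forceps, 157 mm long, loose in their pocket of the tray, tips under the bar: bystander. Origin on the underside.
- wash_bottle: White plastic wash bottle with blue cap and spout, 68 mm across, 225 mm tall, standing beyond the tools: bystander. Origin at the centre of its foot.
- pen_beaker: Clear beaker with pens, 72 mm across, 145 mm tall: bystander. Origin at the centre of its foot.
- staining_box: Clear open plastic box, 150 by 180 by 50 mm: bystander. Origin at the centre of its underside.
Things that resemble listed ones, but are neither listed nor needed, are in the scene too. Leave any purple or yellow look-alike of the scraper alone.

How it is judged:
By the outcome, as a careful person would: the job done as asked, in the order asked, and still so for the second after the job is handed in, with the robot touching nothing.
It also fails if it takes over 72 s, if anything falls off the work surface, if the arm or the gripper's body presses on something with over 40 N, if the wrist force passes 120 N, or if a joint passes its speed limit or range.

## Working session

There is one attempt and no reset: what is moved stays moved. The work goes in short steps, Python scripts to look and compute and a shell command to move; the robot and the scene stay as the last step left them, time stands still between calls to the robot, and variables do not carry over. Pictures are saved under pics/ and viewed, at most 10 in all, crops included, and the job is handed in when it is done.

```bash
ls; mkdir -p pics; python3 - <<'E'
from station import *
import cv2,numpy as np
o=get_obs();print({k:np.round(v,3).tolist() for k,v in o.items()})
for n in("scene","top"):
    p,d=read_camera(n);cv2.imwrite(f"pics/{n}0.png",p[:,:,::-1]);np.savez(f"{n}0.npz",p=p,d=d)
    c=camera_params(n);print(n,c)
print(camera_params("wrist"))
E
```

```text
pics
{'t': 0.0, 'q': [-1.406, 0.478, 0.022, 1.556, -0.011, 1.109, -0.083], 'joint_vel': [-0.002, -0.001, 0.001, -0.0, 0.001, 0.0, 0.0], 'joint_torque': [0.0, -59.646, 1.608, -28.119, 0.012, 0.009, 0.0], 'eef_pos': [0.182, 0.649, 0.202], 'tool_rot': [-0.0, 0.136, 0.991, -0.001], 'contact_force': [-0.173, 1.128, 0.411], 'torque': [0.036, -0.043, 0.018], 'grasp_force': 0.0, 'gripper_width': 0.998}
scene {'intrinsics': array([[485.4955918 ,   0.        , 267.24810578],
       [  0.        , 485.4955918 , 211.07071776],
       [  0.        ,   0.        ,   1.        ]]), 'k1': 0.011344647880204317, 'cam_to_world': array([[ 0.71894372, -0.51683991,  0.46475417,  1.1769646 ],
       [ 0.6950309 ,  0.52762925, -0.48840498, -0.63005949],
       [ 0.00720929,  0.6741542 ,  0.73855544,  1.08601023],
       [ 0.        ,  0.        ,  0.        ,  1.        ]])}
top {'intrinsics': array([[521.14234025,   0.        , 279.27503554],
       [  0.        , 521.14234025, 208.52023275],
       [  0.        ,   0.        ,   1.        ]]), 'k1': -0.1132909379833161, 'cam_to_world': array([[ 2.62831767
[... 171 characters left out ...]
-02,  1.79758002e-01,  9.83644747e-01,
         1.51555373e+00],
       [ 0.00000000e+00,  0.00000000e+00,  0.00000000e+00,
         1.00000000e+00]])}
{'intrinsics': array([[327.18020209,   0.        , 276.6670609 ],
       [  0.        , 327.18020209, 205.37072016],
       [  0.        ,   0.        ,   1.        ]]), 'k1': 0.024535028759279716, 'mount': array([[-1.27219230e-04,  9.62639262e-01,  2.70787066e-01,
         6.68727696e-02],
       [ 9.99999990e-01,  1.04843093e-04,  9.70989895e-05,
        -8.89244318e-04],
       [ 6.50811460e-05,  2.70787075e-01, -9.62639266e-01,
        -1.71546491e-01],
       [ 0.00000000e+00,  0.00000000e+00,  0.00000000e+00,
         1.00000000e+00]])}
```

View pics/top0.png

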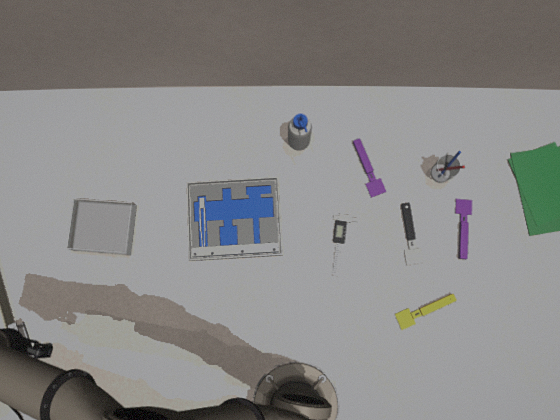

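View pics/scene0.png

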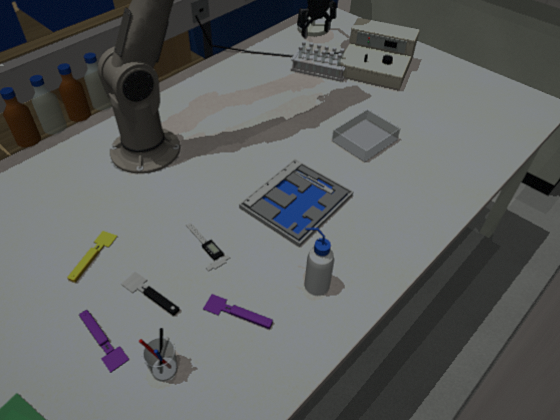

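The top view shows the tray at about (235,218) with its guard bar at the bottom edge (the robot side), and the forceps at (202,222). The caliper is at (340,232), tail down at (335,275). There are four scraper candidates:
- **Black handle with steel blade:** (408,230), blade at (412,257).
- **Purple:** (369,168) and (463,230).
- **Yellow:** (425,310).

Only the black and steel one fits the description. I'll confirm it in an enlarged crop and measure it.

```bash
cat > h.py <<'E'
import numpy as np,cv2
from station import *
from scipy.spatial.transform import Rotation as R
def rays(n,uv,pose=None):
    c=camera_params(n);K=c["intrinsics"];uv=np.atleast_2d(np.asarray(uv,float))
    p=cv2.undistortPoints(uv[:,None],K,np.array([c["k1"],0,0,0.]))[:,0]
    d=np.c_[p[:,0],-p[:,1],-np.ones(len(p))]
    if n=="wrist":
        T=np.eye(4);T[:3,:3]=R.from_quat(pose["tool_rot"],scalar_first=True).as_matrix();T[:3,3]=pose["eef_pos"];T=T@c["mount"]
    else:T=c["cam_to_world"]
    return T[:3,3],d@T[:3,:3].T
def onplane(n,uv,z,pose=None):
    o,d=rays(n,uv,pose);return o+d*((z-o[2])/d[:,2])[:,None]
def shoot(n,name):
    o=get_obs();p,d=read_camera(n);cv2.imwrite(f"pics/{name}.png",p[:,:,::-1]);np.savez(name+".npz",p=p,d=d,q=o["tool_rot"],x=o["eef_pos"]);return o,p,d
E
python3 - <<'E'
from h import *
z=np.load("top0.npz");p=z["p"];d=z["d"]
c=p[170:290,180:480,::-1];cv2.imwrite("pics/c1.png",cv2.resize(c,None,fx=2.66,fy=2.66,interpolation=cv2.INTER_CUBIC))
g=p.max(2)
def comp(m,box,h,lab):
    x0,y0,x1,y1=box;mm=np.zeros_like(m,np.uint8);mm[y0:y1,x0:x1]=m[y0:y1,x0:x1]
    n,l,s,ce=cv2.connectedComponentsWithStats(mm);i=1+np.argmax(s[1:,4]);ys,xs=np.where(l==i)
    r=cv2.minAreaRect(onplane("top",np.c_[xs,ys],h)[:,:2].astype(np.float32)*1000);print(lab,s[i],np.round(r[0],1),np.round(r[1],1),round(r[2],1))
    return xs,ys
comp(g<70,(390,195,430,265),.018,"handle")
comp(g<70,(325,205,360,260),.014,"slider")
b=(p[:,:,2].astype(int)-p[:,:,0]>60)
comp(b,(180,170,290,265),.009,"blue")
for u,v in[(190,183),(277,180),(281,257),(191,261)]:print(np.round(onplane("top",(u,v),.019),3),d[v,u])
E
```

```text
handle [401 203  14  37 281] [ 517.8 -328.4] [106.9  25.4] 7.6
slider [333 221  13  22 104] [ 487.3 -127.8] [31.5 61.3] 83.5
blue [ 194  186   79   60 2257] [534.3 180.6] [166.6 232.8] 4.7
[[0.631 0.311 0.019]] 1.5395224
[[0.64  0.053 0.019]] 1.5382999
[[0.413 0.041 0.019]] 1.5108674
[[0.4   0.301 0.019]] 1.5178261
```

View pics/c1.png

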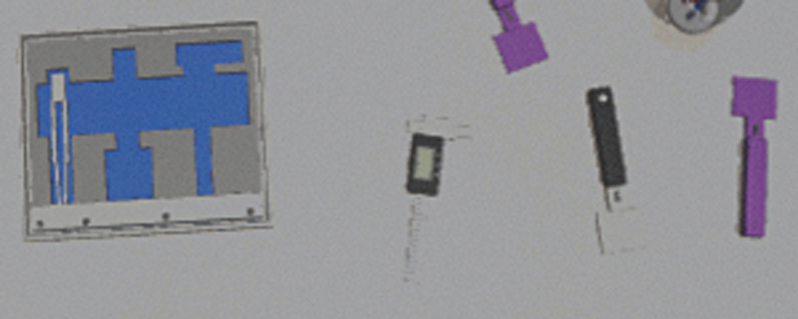

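The crop shows the black-handled scraper, with its steel blade pointing down toward the robot at crop (612,230). The caliper slider is at (425,165), tail down, long jaws to the right. The tray bar is at the bottom and the forceps are on the left. All of this fits the description. Next I move over the tray for a close look.

```bash
python3 -m creep '[[1,30,-47,-8,0,0,0.0314],[1,30,-47,-8,0,0,0.0314],[1,30,-47,-8,0,0,0.0314],[1,30,-47,-8,0,0,0.0314],[1,30,-47,-8,0,0,0.0314]]'
python3 -m creep '[[1,30,-47,-8,0,0,0.0314],[1,30,-47,-8,0,0,0.0314],[1,30,-47,-8,0,0,0.0314],[1,30,-47,-8,0,0,0.0314],[1,30,-47,-8,0,0,0.0314]]'
python3 -m creep '[[1,0,0,0,0,0,0],[1,0,0,0,0,0,0]]'
python3 - <<'E'
from h import *
o,p,d=shoot("wrist","w1");print(o["eef_pos"],o["tool_rot"],o["contact_force"])
cv2.imwrite("pics/w1v.png",cv2.resize(p[:,:,::-1],(800,600)))
E
```

```text
t: 0.72
eef_pos: [0.3326, 0.4132, 0.1621]
tool_rot: [-0.0, 0.057, 0.998, -0.0]
contact_force: [1.0, 1.3, 0.1]
gripper_width: 1.002
grasp_force: 0.0
t: 1.35
eef_pos: [0.4825, 0.1785, 0.1222]
tool_rot: [-0.0, -0.021, 1.0, 0.0]
contact_force: [0.3, 0.4, 1.1]
gripper_width: 1.0
grasp_force: 0.0
t: 1.6
eef_pos: [0.4815, 0.1803, 0.1223]
tool_rot: [-0.0, -0.02, 1.0, 0.0]
contact_force: [0.7, 0.8, 1.0]
gripper_width: 0.998
grasp_force: 0.0
[0.48150735 0.18029492 0.12228641] [-3.54271273e-04 -2.03344262e-02  9.99793170e-01  5.41177101e-05] [0.68959201 0.7878241  0.96168436]
```

View pics/w1v.png

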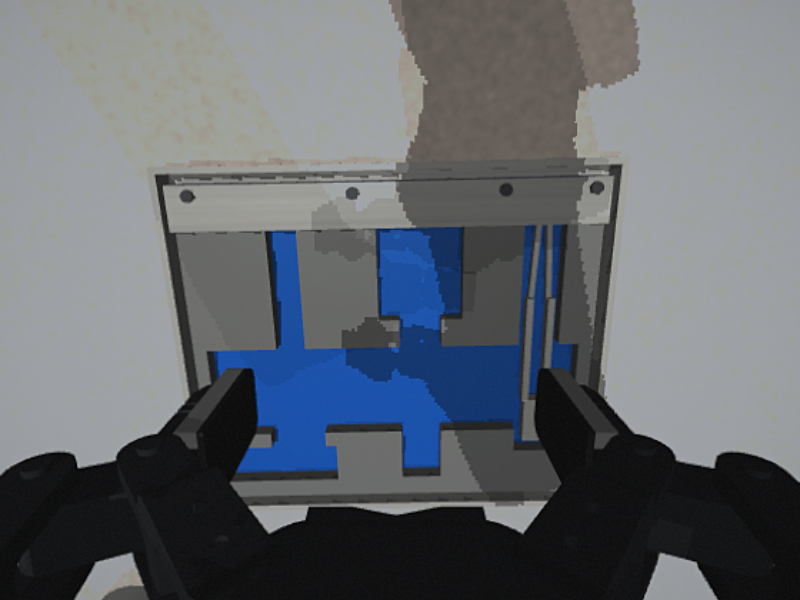

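The wrist view has its top toward the robot (-x) and its right toward +y. In the 800 px view:
- **Beam slot:** x 272–300.
- **Blade pocket:** 378–462.
- **Handle pocket:** 403–441, rows 425–470.
- **Forceps:** about 535.

Now I'll measure the pocket edges.

```bash
cat > tray.py <<'E'
from h import *
def blue(p):
    p=p.astype(int);return ((p[:,:,2]-p[:,:,0]>35)&(p[:,:,2]>1.6*p[:,:,0])).astype(np.uint8)
def edges(p,o,axis,rng,lo,hi,zlo,zhi):
    """runs of blue along axis ('u' across rows, 'v' down columns) -> world points of low/high edges with subpixel"""
    f=p.astype(float);s=f[:,:,2]-f[:,:,0]
    A=[];B=[]
    for k in range(*rng):
        l=s[k,lo:hi] if axis=='u' else s[lo:hi,k]
        m=l>0.5*np.percentile(l,95)
        i=np.where(m)[0]
        if len(i)<4:continue
        th=0.5*np.percentile(l,95);a,b=i[0],i[-1]
        if a==0 or b==len(l)-1: pass
        a2=a-(l[a]-th)/(l[a]-l[a-1]) if a>0 else np.nan
        b2=b+(l[b]-th)/(l[b]-l[b+1]) if b<len(l)-1 else np.nan
        A.append((lo+a2,k) if axis=='u' else (k,lo+a2));B.append((lo+b2,k) if axis=='u' else (k,lo+b2))
    f=lambda P,z:(lambda q:onplane("wrist",q[~np.isnan(q).any(1)],z,o)[:,:2]*1000)(np.array(P))
    return f(A,zlo),f(B,zhi)
E
python3 - <<'E'
from tray import *
z=np.load("w1.npz");p=z["p"];o=dict(tool_rot=z["q"],eef_pos=z["x"])
def show(n,P,main):
    if len(P)<3:print(n,"none");return
    i=0 if main=='x' else 1
    k=np.polyfit(P[:,i],P[:,1-i],1);r=P[:,1-i]-np.polyval(k,P[:,i]);g=np.abs(r)<1.5;k=np.polyfit(P[g,i],P[g,1-i],1)
    m=P[g].mean(0);print(n,"mean",m.round(1),"slope deg",round(np.degrees(np.arctan(k[0])),2),"sd",r[g].std().round(2),g.sum())
T,F=.019,.009
a,b=edges(p,o,'u',(172,236),180,218,F,T);show("beam -y",a,'x');show("beam +y",b,'x')
a,b=edges(p,o,'u',(168,215),255,335,T,T);show("blade lo",a,'x');show("blade hi",b,'x')
a,b=edges(p,o,'u',(168,215),255,335,F,F);show("blade lo F",a,'x');show("blade hi F",b,'x')
a,b=edges(p,o,'u',(305,323),270,320,T,T);show("heel lo",a,'x');show("heel hi",b,'x')
a,b=edges(p,o,'v',(286,304),150,345,T,F);show("bar edge@26:",a*0+1,'y') if 0 else 0;show("heel end x",b,'y')
a,_=edges(p,o,'v',(195,203),140,290,.022,F);show("bar edge@22 ",a,'y')
a,_=edges(p,o,'v',(272,318),140,215,.022,F);show("bar edge@22 b",a,'y')
a,b=edges(p,o,'v',(215,262),225,320,T,F);show("trough front",a,'y');show("trough rear",b,'y')
a,b=edges(p,o,'v',(315,360),225,320,T,F);show("trough front2",a,'y');show("trough rear2",b,'y')
E
```

```text
beam -y mean [495.7 104.1] slope deg 3.5 sd 0.52 62
beam +y mean [492.5 121. ] slope deg 3.54 sd 0.08 64
blade lo mean [479.2 168.7] slope deg 3.38 sd 0.43 47
blade hi mean [477.3 217.1] slope deg 5.38 sd 0.59 47
blade lo F mean [481.6 168.4] slope deg 3.38 sd 0.45 47
blade hi F mean [479.6 218.6] slope deg 5.38 sd 0.61 47
heel lo mean [599.  188.7] slope deg 4.64 sd 0.11 18
heel hi mean [598.  212.8] slope deg 2.8 sd 0.06 18
heel end x mean [620.1 202.5] slope deg -3.81 sd 0.07 18Traceback (most recent call last):
  File "<stdin>", line 14, in <module>
  File "tray.py", line 19, in edges
    return f(A,zlo),f(B,zhi)
                    ~^^^^^^^
  File "tray.py", line 18, in <lambda>
    f=lambda P,z:(lambda q:onplane("wrist",q[~np.isnan(q).any(1)],z,o)[:,:2]*1000)(np.array(P))
                 ~~~~~~~~~~~~~~~~~~~~~~~~~~~~~~~~~~~~~~~~~~~~~~~~~~~~~~~~~~~~~~~~~^^^^^^^^^^^^^
  File "tray.py", line 18, in <lambda>
    f=lambda P,z:(lambda q:onplane("wrist",q[~np.isnan(q).any(1)],z,o)[:,:2]*1000)(np.array(P))
                           ~~~~~~~^^^^^^^^^^^^^^^^^^^^^^^^^^^^^^^^^^^^
  File "h.py", line 13, in onplane
    o,d=rays(n,uv,pose);return o+d*((z-o[2])/d[:,2])[:,None]
        ~~~~^^^^^^^^^^^
  File "h.py", line 6, in rays
    p=cv2.undistortPoints(uv[:,None],K,np.array([c["k1"],0,0,0.]))[:,0]
      ~~~~~~~~~~~~~~~~~~~^^^^^^^^^^^^^^^^^^^^^^^^^^^^^^^^^^^^^^^^^
cv2.error: OpenCV(4.12.0) /io/opencv/modules/calib3d/src/undistort.dispatch.cpp:347: error: (-215:Assertion failed) CV_IS_MAT(_src) && CV_IS_MAT(_dst) && (_src->rows == 1 || _src->cols == 1) && (_dst->rows == 1 || _dst->cols == 1) && _src->cols + _src->rows - 1 == _dst->rows + _dst->cols - 1 && (CV_MAT_TYPE(_src->type) == CV_32FC2 || CV_MAT_TYPE(_src->type) == CV_64FC2) && (CV_MAT_TYPE(_dst->type) == CV_32FC2 || CV_MAT_TYPE(_dst->type) == CV_64FC2) in function 'cvUndistortPointsInternal'
```

```bash
python3 - <<'E'
from tray import *
z=np.load("w1.npz");p=z["p"];o=dict(tool_rot=z["q"],eef_pos=z["x"])
s=p.astype(float);s=s[:,:,2]-s[:,:,0]
def tr(u,v0,v1,zz,rising,n):
    out=[]
    for c in u:
        l=cv2.GaussianBlur(s,(3,3),0)[v0:v1,c];g=np.diff(l);i=np.argmax(g if rising else -g);out.append((c,v0+i+.5))
    P=onplane("wrist",out,zz,o)[:,:2]*1000;print(n,np.median(P,0).round(1),np.polyfit(P[:,1],P[:,0],1)[0].round(3))
tr(range(194,206),150,175,.022,1,"bar edge beam")
tr(range(270,290),150,175,.022,1,"bar edge blade L")
tr(range(298,320),150,175,.022,1,"bar edge blade R")
tr(range(215,262),228,258,.019,1,"trough front L")
tr(range(315,355),228,258,.019,1,"trough front R")
tr(range(240,278),285,308,.009,0,"trough rear L")
tr(range(312,350),285,308,.009,0,"trough rear R")
tr(range(285,305),315,340,.009,0,"heel end 63")
tr(range(195,230),315,345,.009,0,"jaw end 64")
# scraper, caliper via depth and scene: height map in scene cam
z=np.load("scene0.npz");d=z["d"];c=camera_params("scene")
for (u,v) in [(300,195),(350,195),(205,240),(150,295),(135,283)]:
    o_,r=rays("scene",(u,v));print((u,v),(o_+r[0]*d[v,u]).round(4))
E
```

```text
bar edge beam [455.5 113.7] -0.042
bar edge blade L [451.1 180. ] -0.04
bar edge blade R [449.3 204. ] -0.04
trough front L [528.6 145.9] -0.04
trough front R [523.2 232.7] -0.041
trough rear L [587.6 165.4] -0.081
trough rear R [582.6 235.6] -0.063
heel end 63 [620.  202.5] -0.041
jaw end 64 [626.7 119.6] -0.08
(300, 195) [0.5247 0.2019 0.0087]
(350, 195) [0.639  0.3045 0.0157]
(205, 240) [ 0.4453 -0.1185  0.0018]
(150, 295) [ 0.4936 -0.3442  0.0195]
(135, 283) [ 0.4244 -0.345   0.0029]
```

The insert yaw is about 3.6°. The four x features agree with each other, and they put scraper_seat near (557.3, 198.1) and caliper_seat near (562.5, 116.5). Next I look at the scraper from close by.

```bash
python3 -m creep '[[1,3.5,-57,0,0,0,0.01],[1,3.5,-57,0,0,0,0.01],[1,3.5,-57,0,0,0,0.01],[1,3.5,-57,0,0,0,0.01],[1,3.5,-57,0,0,0,0.01]]'>/dev/null
python3 -m creep '[[1,3.5,-57,0,0,0,0.01],[1,3.5,-57,0,0,0,0.01],[1,3.5,-57,0,0,0,0.01],[1,3.5,-55,0,0,0,0.012],[1,0,0,0,0,0,0]]'
python3 - <<'E'
from h import *
o,p,d=shoot("wrist","w2")
cv2.imwrite("pics/w2v.png",cv2.resize(p[:,:,::-1],(800,600)))
g=p.max(2).astype(np.uint8)
m=(g<60).astype(np.uint8);m[330:]=0
n,l,s,c=cv2.connectedComponentsWithStats(m)
for i in range(1,n):
    if s[i,4]>300:
        ys,xs=np.where(l==i);r=cv2.minAreaRect(onplane("wrist",np.c_[xs,ys],.018,o)[:,:2].astype(np.float32)*1000);print(s[i],np.round(c[i]),np.round(r[0],1),np.round(r[1],1),round(r[2],1))
E
```

```text
t: 2.9
eef_pos: [0.5131, -0.3348, 0.1227]
tool_rot: [0.0, -0.064, 0.998, -0.001]
contact_force: [0.4, 0.3, 0.5]
gripper_width: 0.999
grasp_force: 0.0
[  99   41   23  209 1430] [109. 123.] [ 497.3 -479.9] [171.9  17.9] 1.1
[ 473   57   87  178 3195] [511. 187.] [ 451.2 -133.3] [ 40.9 141.3] 82.4
[ 266  139   30  121 3254] [280. 197.] [ 520.2 -332.8] [108.6  24.4] 6.9
[   4  258  185   72 5054] [129. 304.] [ 632.6 -496.7] [ 75.3 176.4] 7.1
[ 328  258  222   72 5045] [423. 304.] [ 611.  -169.7] [208.7  67.6] 72.4
```

View pics/w2v.png

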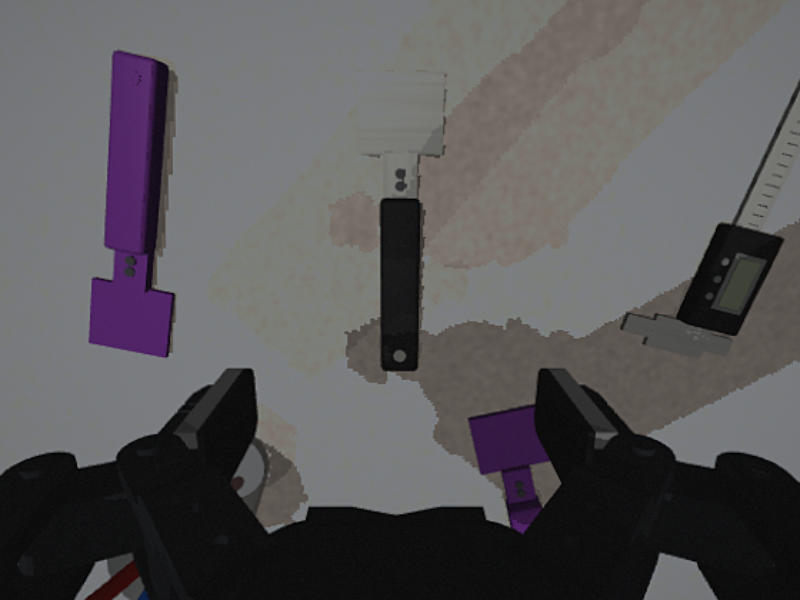

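The black scraper lies straight along the image at view (400,285), between the fingers. The pen beaker at view (262,480) is clear of them. Descend and grip.

```bash
python3 -m creep '[[1,1,0.5,-40,0,0,0],[1,1,0.5,-40,0,0,0],[1,0,0,-30,0,0,0],[1,0,0,-9,0,0,0],[1,0,0,0,0,0,0]]'
python3 -m creep '[[-1,0,0,0,0,0,0],[-1,0,0,0,0,0,0],[-1,0,0,0,0,0,0],[-1,0,0,0,0,0,0],[-1,0,0,0,0,0,0]]' 80
```

```text
t: 3.58
eef_pos: [0.516, -0.3284, 0.0036]
tool_rot: [-0.0, -0.068, 0.998, 0.0]
contact_force: [0.7, -0.2, -0.0]
gripper_width: 1.004
grasp_force: 0.0
t: 4.2
eef_pos: [0.5154, -0.33, 0.0036]
tool_rot: [0.0, -0.067, 0.998, -0.0]
contact_force: [-0.7, 0.0, 0.1]
gripper_width: 0.003
grasp_force: 0.0
```

The fingers shut on nothing, so I'll look again.

```bash
python3 - <<'E'
from h import *
o,p,d=shoot("wrist","w3");print(o["eef_pos"])
cv2.imwrite("pics/w3v.png",cv2.resize(p[:,:,::-1],(800,600)))
E
```

```text
[ 0.51537147 -0.32999069  0.00358587]
```

View pics/w3v.png

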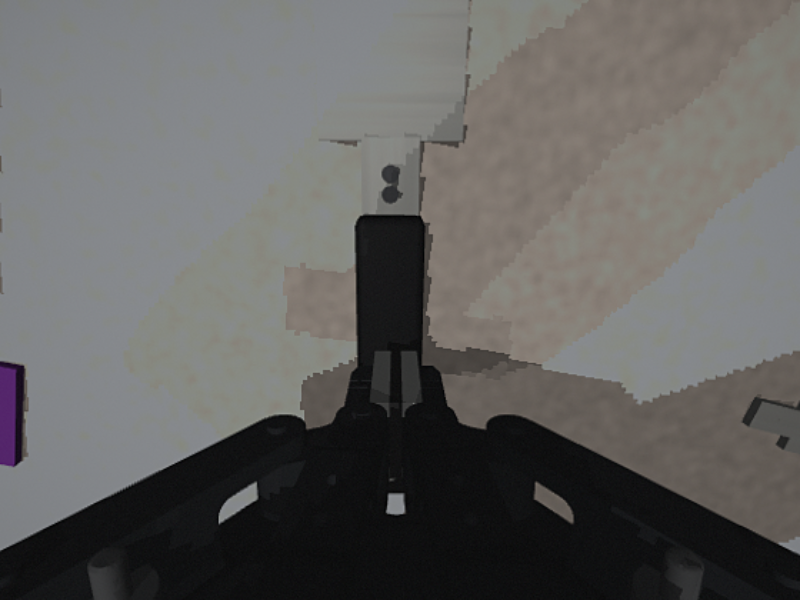

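```bash
python3 - <<'E'
from h import *
z=np.load("w3.npz");o=dict(tool_rot=z["q"],eef_pos=z["x"]);d=z["d"]
def at(u,v):
    u=int(u*.7);v=int(v*.7);c,r=rays("wrist",(u,v),o);print((u,v),(c+r[0]*d[v,u]).round(4),d[v,u])
for a in[(390,220),(390,300),(390,360),(384,380),(410,380),(384,357),(410,357),(390,150)]:at(*a)
z=np.load("w2.npz");o=dict(tool_rot=z["q"],eef_pos=z["x"]);d=z["d"];print(z["x"])
for a in[(400,202),(400,280),(400,366),(402,75)]:at(*a)
E
```

```text
(273, 154) [ 0.4676 -0.3397  0.0176] 0.15674056
(273, 210) [ 0.4954 -0.3361  0.0175] 0.1644201
(273, 251) [ 0.5064 -0.3344  0.0428] 0.14309599
(268, 266) [ 0.5066 -0.3362  0.0575] 0.12886468
(287, 266) [ 0.5056 -0.3288  0.0576] 0.1288321
(268, 249) [ 0.507  -0.3366  0.0401] 0.14579378
(287, 249) [ 0.5054 -0.3283  0.041 ] 0.14473113
(273, 105) [ 0.4453 -0.3427  0.0089] 0.15902314
[ 0.51305399 -0.33477831  0.12274475]
(280, 141) [ 0.468  -0.3396  0.0195] 0.27054483
(280, 196) [ 0.5147 -0.3335  0.0182] 0.2845665
(280, 256) [ 0.5712 -0.326   0.0175] 0.30066705
(281, 52) [ 0.3989 -0.3479  0.0039] 0.26663762
```

```bash
python3 - <<'E'
from h import *
z=np.load("w3.npz");o=dict(tool_rot=z["q"],eef_pos=z["x"]);d=z["d"]
Rm=R.from_quat(z["q"],scalar_first=True).as_matrix()
for u in(268,273,287):
  for v in range(222,280,5):
    c,r=rays("wrist",(u,v),o);w=c+r[0]*d[v,u];print(u,v,(w*1000).round(1),"tool",((w-z["x"])@Rm*1000).round(1))
z=np.load("w1.npz");o=dict(tool_rot=z["q"],eef_pos=z["x"]);d=z["d"];Rm=R.from_quat(z["q"],scalar_first=True).as_matrix()
print("open")
for u,v in[(166,262),(170,275),(160,268),(388,262),(384,275),(395,268)]:
    c,r=rays("wrist",(u,v),o);w=c+r[0]*d[v,u];print(u,v,((w-z["x"])@Rm*1000).round(1))
E
```

```text
268 222 [ 501.8 -337.8   18.1] tool [ 14.5  -5.9 -14.5]
268 227 [ 504.7 -337.5   17.3] tool [ 11.5  -6.  -13.7]
268 232 [ 507.3 -337.1   17.7] tool [  8.9  -6.  -14.1]
268 237 [ 510.2 -336.8   17.2] tool [  6.   -6.  -13.6]
268 242 [ 512.8 -336.4   17.6] tool [  3.4  -6.  -14. ]
268 247 [ 507.1 -336.6   37.6] tool [  9.1  -5.5 -34. ]
268 252 [ 506.6 -336.5   44.2] tool [  9.6  -5.3 -40.7]
268 257 [ 506.5 -336.4   49.4] tool [  9.6  -5.2 -45.9]
268 262 [ 506.8 -336.3   53.6] tool [  9.3  -5.1 -50. ]
268 267 [ 505.7 -336.2   60.2] tool [ 10.4  -4.9 -56.6]
268 272 [ 506.4 -336.1   62.9] tool [  9.7  -4.9 -59.3]
268 277 [ 506.4 -336.    66.9] tool [  9.7  -4.8 -63.3]
273 222 [ 501.5 -335.3   18. ] tool [ 14.4  -3.4 -14.4]
273 227 [ 504.3 -334.9   17.7] tool [ 11.7  -3.4 -14.2]
273 232 [ 506.8 -334.6   18.1] tool [  9.1  -3.4 -14.5]
273 237 [ 509.5 -334.2   18. ] tool [  6.3  -3.4 -14.5]
273 242 [ 512.3 -333.9   17.8] tool [  3.5  -3.5 -14.2]
273 247 [ 506.3 -334.5   38.8] tool [  9.6  -3.2 -35.2]
273 252 [ 506.3 -334.4   44.3] tool [  9.6  -3.2 -40.7]
273 257 [ 506.7 -334.3   48.3] tool 
[... 388 characters left out ...]
ool [  9.2   3.7 -14.8]
287 237 [ 508.4 -327.2   18.4] tool [  6.5   3.7 -14.9]
287 242 [ 511.2 -326.8   18.2] tool [  3.7   3.7 -14.6]
287 247 [ 505.5 -328.2   38.5] tool [  9.5   3.1 -34.9]
287 252 [ 505.4 -328.4   44.5] tool [  9.7   2.9 -40.9]
287 257 [ 506.2 -328.4   47.7] tool [  8.9   2.8 -44.2]
287 262 [ 505.2 -328.8   54.8] tool [  9.9   2.6 -51.3]
287 267 [ 505.9 -328.8   57.8] tool [  9.2   2.5 -54.2]
287 272 [ 505.5 -329.    62.8] tool [  9.6   2.3 -59.2]
287 277 [ 505.4 -329.1   67. ] tool [  9.8   2.2 -63.4]
open
166 262 [  9.6 -46.2 -50.3]
170 275 [  4.9 -44.3 -52.5]
160 268 [  9.8 -46.6 -56. ]
388 262 [  9.5  43.4 -50.1]
384 275 [  5.1  41.3 -52.9]
395 268 [ 10.1  43.9 -56.6]
```

By depth, the shut fingertips stand about 35 mm behind the reported TCP (tool z ≈ -35, and -48 when open), so they closed above the 18 mm handle. I'll open, go down about 34 mm more while watching the force, and shift 2 mm in -y.

```bash
python3 -m creep '[[0.4,0,-2.3,0,0,0,0],[0.4,0,0,0,0,0,0],[0.4,0,0,0,0,0,0],[0.4,0,0,-14,0,0,0],[0.4,0,0,-12,0,0,0]]'
python3 -m creep '[[0.4,0,0,-4,0,0,0],[0.4,0,0,-3,0,0,0],[0.4,0,0,0,0,0,0]]'
```

```text
t: 4.88
eef_pos: [0.515, -0.3319, -0.0237]
tool_rot: [-0.0, -0.067, 0.998, 0.0]
contact_force: [-0.3, -0.5, -0.2]
gripper_width: 0.698
grasp_force: 0.0
t: 5.25
eef_pos: [0.5153, -0.3322, -0.0296]
tool_rot: [-0.0, -0.067, 0.998, 0.0]
contact_force: [-0.3, -0.2, -0.4]
gripper_width: 0.7
grasp_force: 0.0
```

```bash
python3 -m creep '[[-1,0,0,0,0,0,0],[-1,0,0,0,0,0,0],[-1,0,0,0,0,0,0],[-1,0,0,0,0,0,0]]' 80
python3 -m creep '[[-1,0,0,10,0,0,0],[-1,0,0,40,0,0,0],[-1,0,0,50,0,0,0],[-1,0,0,40,0,0,0],[-1,0,0,0,0,0,0]]' 80
python3 - <<'E'
from h import *
o,p,d=shoot("wrist","w4");print(o["eef_pos"])
E
```

```text
t: 5.75
eef_pos: [0.516, -0.3326, -0.0284]
tool_rot: [0.001, -0.066, 0.998, -0.0]
contact_force: [-1.8, 0.5, 6.0]
gripper_width: 0.259
grasp_force: 80.8
t: 6.38
eef_pos: [0.5175, -0.3337, 0.1145]
tool_rot: [0.003, -0.066, 0.998, -0.002]
contact_force: [0.4, -0.1, -2.4]
gripper_width: 0.256
grasp_force: 78.8
[ 0.51748137 -0.33368659  0.11453344]
```

View pics/w4.png

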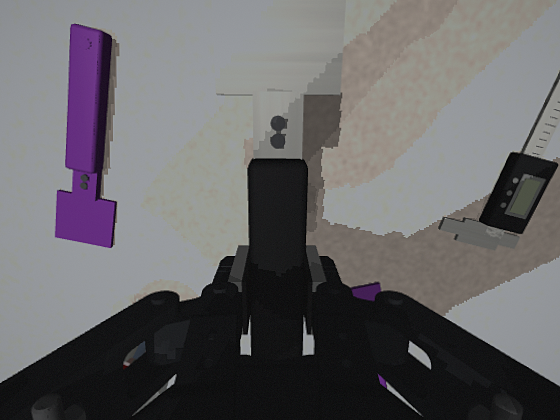

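The scraper is held: handle between the pads at (277,250), blade pointing up in the image. Now I measure its pose in the tool frame with the same camera used for the tray.

```bash
cat > held.py <<'E'
from h import *
def toolpts(name,uvs=None,box=None):
    z=np.load(name+".npz");d=z["d"];o=dict(tool_rot=[1,0,0,0],eef_pos=[0,0,0])
    if box is not None:
        u,v=np.meshgrid(np.arange(box[0],box[2]),np.arange(box[1],box[3]));uvs=np.c_[u.ravel(),v.ravel()]
    c,r=rays("wrist",uvs,o);dd=d[uvs[:,1],uvs[:,0]];return (c+r*dd[:,None])*1000
E
python3 - <<'E'
from held import *
P=toolpts("w4",box=(258,165,298,240));A=np.c_[P[:,:2],np.ones(len(P))];k=np.linalg.lstsq(A,P[:,2],rcond=None)[0]
print("top plane z=ax+by+c",k,"pitch deg",np.degrees(np.arctan(k[0])),"roll",np.degrees(np.arctan(k[1])))
p=np.load("w4.npz")["p"].max(2).astype(float)
d=np.load("w4.npz")["d"]
L=[];Rr=[]
for v in range(170,240,3):
    l=d[v];i=np.where(np.abs(l-d[v,277])<.012)[0];i=i[(i>230)&(i<325)];a,b=i.min(),i.max();L.append((a,v));Rr.append((b,v))
for E_ in(L,Rr):
    q=toolpts("w4",np.array(E_));f=np.polyfit(q[:,0],q[:,1],1);print("edge y at x=0",f[1].round(2),"yaw",np.degrees(np.arctan(f[0])).round(2),np.round(E_[0]),E_[-1])
for u in(265,277,290):
    col=p[130:190,u];v=130+np.argmin(np.diff(col));print("front edge v",v,toolpts("w4",np.array([[u,v+3]])).round(1), p[v-2:v+4,u])
P=toolpts("w4",box=(225,20,330,80));A=np.c_[P[:,:2],np.ones(len(P))]
print(np.median(P,0).round(1), P.min(0).round(1),P.max(0).round(1))
E
```

```text
top plane z=ax+by+c [-1.38564039e-01  3.66738332e-03 -4.21522880e+01] pitch deg -7.888901595192154 roll 0.21012464424608635
edge y at x=0 -13.33 yaw 0.24 [247 170] (np.int64(249), 239)
edge y at x=0 10.09 yaw 0.37 [307 170] (np.int64(305), 239)
front edge v 157 [[ 49.5  -6.2 -41.6]] [127. 129. 130.  66.   4.  16.]
front edge v 157 [[ 49.5  -1.4 -41.6]] [127. 129. 131.  65.   3.  13.]
front edge v 158 [[ 49.3   3.7 -42.8]] [124. 126.  95.   1.  17.  18.]
[ 90.9  -1.4 -32.5] [  67.4  -22.2 -171.5] [101.4  19.4 -29.9]
```

```bash
python3 - <<'E'
from held import *
for v in list(range(10,95,12))+list(range(96,156,8))+list(range(160,260,8)):
    us=np.arange(268,288);P=toolpts("w4",np.c_[us,np.full(20,v)]);print(v,np.median(P,0).round(1))
E
```

```text
10 [104.4  -1.2 -32.7]
22 [100.5  -1.2 -32.2]
34 [ 96.3  -1.2 -32.8]
46 [ 92.2  -1.2 -32.8]
58 [ 87.9  -1.2 -32.8]
70 [ 83.7  -1.2 -32.4]
82 [ 79.3  -1.2 -32.2]
94 [ 74.6  -1.2 -36.1]
96 [ 73.8  -1.2 -36.7]
104 [ 70.8  -1.2 -36.4]
112 [ 67.8  -1.2 -36.4]
120 [ 64.8  -1.2 -37.3]
128 [ 61.7  -1.2 -37.2]
136 [ 58.6  -1.2 -36.9]
144 [ 55.4  -1.2 -37.1]
152 [ 52.1  -1.2 -36.6]
160 [ 49.6  -1.2 -42.3]
168 [ 47.1  -1.3 -46.3]
176 [ 44.   -1.3 -46.4]
184 [ 40.9  -1.2 -46.5]
192 [ 37.6  -1.2 -46.4]
200 [ 34.4  -1.2 -46.3]
208 [ 31.1  -1.2 -46.4]
216 [ 27.7  -1.2 -46.4]
224 [ 24.4  -1.2 -46.6]
232 [ 20.9  -1.2 -46.2]
240 [ 17.5  -1.2 -46.4]
248 [ 13.9  -1.2 -46.3]
256 [ 10.4  -1.2 -46.4]
```

```bash
cat > plan.py <<'E'
from h import *
YAW=np.radians(3.6)
SEAT=dict(s=np.array([557.3,198.1]),c=np.array([562.5,116.5]))
def plan(k,tip,dyaw,X,Z,th,dY=0):
    """k seat, tip: underside front edge in tool frame(mm), dyaw deg tool yaw minus object yaw, target tip X,Z insert frame, tilt deg"""
    o=get_obs();c,s=np.cos(YAW),np.sin(YAW)
    ps=YAW+np.radians(dyaw)
    R0=np.array([[-np.cos(ps),-np.sin(ps),0],[-np.sin(ps),np.cos(ps),0],[0,0,-1]])
    Rt=R.from_rotvec(np.radians(th)*np.array([s,-c,0])).as_matrix()@R0
    w=np.r_[SEAT[k]+X*np.array([c,s])+dY*np.array([-s,c]),Z]
    e=w-Rt@np.array(tip)
    Rc=R.from_quat(o["tool_rot"],scalar_first=True).as_matrix()
    rv=R.from_matrix(Rt@Rc.T).as_rotvec();cur=w_tip(o,tip,k)
    print(f"X{X} Z{Z} th{th}: target",e.round(1),"shift",(e-o["eef_pos"]*1000).round(1),"turn",rv.round(4),"tip now XYZ",cur.round(1),"F",np.round(o["contact_force"],1))
def w_tip(o,tip,k):
    c,s=np.cos(YAW),np.sin(YAW);Rc=R.from_quat(o["tool_rot"],scalar_first=True).as_matrix()
    p=Rc@np.array(tip)+o["eef_pos"]*1000;d=p[:2]-SEAT[k];return np.array([d@[c,s],d@[-s,c],p[2]])
S=(119.7,-1.0,-28.4)
E
python3 - <<'E'
from plan import *
plan('s',S,.3,-85,60,15)
E
```

```text
X-85 Z60 th15: target [595.1 202.1  63.5] shift [ 79.  534.8 -48.7] turn [ 0.0262 -0.2578 -0.0645] tip now XYZ [-193.9 -536.5  140.3] F [-0.4  0.6 -1.6]
```

```bash
python3 -m creep '[[-1,8.8,59.4,0,0,0,-0.007],[-1,8.8,59.4,0,0,0,-0.007],[-1,8.8,59.4,0,0,0,-0.007],[-1,8.8,59.4,0,0,0,-0.007],[-1,8.8,59.4,0,0,0,-0.007]]' 80 >/dev/null
python3 -m creep '[[-1,8.8,59.4,0,0,0,-0.007],[-1,8.8,59.4,0,0,0,-0.007],[-1,8.8,59.4,0,0,0,-0.007],[-1,8.8,59.4,-10,0.009,-0.086,-0.007],[-1,0,0,-19,0.009,-0.086,0]]' >/dev/null
python3 -m creep '[[-1,0,0,-19,0.008,-0.086,0],[-1,0,0,0,0,0,0],[-1,0,0,0,0,0,0]]'
python3 - <<'E'
from plan import *
plan('s',S,.3,-85,60,15)
o,p,d=shoot("wrist","w5")
cv2.imwrite("pics/w5v.png",cv2.resize(p[:300,100:450,::-1],(700,600)))
E
```

```text
t: 8.05
eef_pos: [0.5952, 0.2023, 0.0628]
tool_rot: [0.129, -0.035, 0.991, 0.008]
contact_force: [-0.8, -0.1, -1.7]
gripper_width: 0.259
grasp_force: 79.0
X-85 Z60 th15: target [595.1 202.1  63.5] shift [-0.1 -0.2  0.8] turn [-0.0083 -0.0041 -0.003 ] tip now XYZ [-84.9  -0.2  59.6] F [-0.8 -0.1 -1.7]
```

View pics/w5v.png

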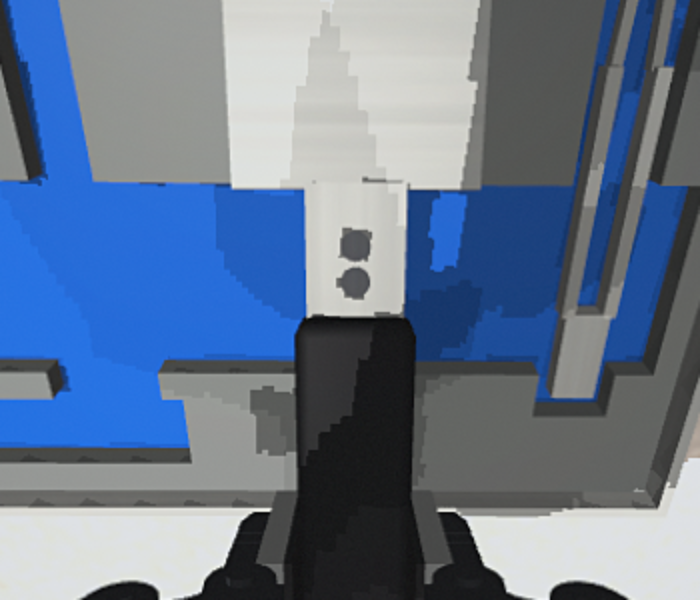

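The blade at view (350,90) sits over its pocket and the handle is in line with the heel slot. I'll lower the tip into the pocket ahead of the bar.

```bash
python3 -m creep '[[-1,-2,0.2,-15,-0.008,-0.004,-0.003],[-1,-2,0,-15,0,0,0],[-1,0,0,-8,0,0,0],[-1,0,0,-5,0,0,0],[-1,0,0,0,0,0,0]]'
python3 - <<'E'
from plan import *
plan('s',S,.3,-90,12,15)
plan('s',S,.3,-117,11.5,15)
E
```

```text
t: 8.72
eef_pos: [0.5905, 0.2024, 0.0191]
tool_rot: [0.131, -0.034, 0.991, 0.004]
contact_force: [0.1, -0.4, -1.9]
gripper_width: 0.262
grasp_force: 79.0
X-90 Z12 th15: target [590.1 201.8  15.5] shift [-0.4 -0.6 -3.5] turn [-0.0002  0.0002 -0.0002] tip now XYZ [-89.6   0.5  15.5] F [ 0.1 -0.4 -1.9]
X-117 Z11.5 th15: target [563.2 200.1  15. ] shift [-27.3  -2.3  -4. ] turn [-0.0002  0.0002 -0.0002] tip now XYZ [-89.6   0.5  15.5] F [ 0.1 -0.4 -1.9]
```

```bash
python3 -m creep '[[-1,-0.4,-0.5,-2,0,0,0],[-1,0,0,-1.5,0,0,0],[-1,0,0,0,0,0,0]]'
python3 -m creep '[[-1,-5,-0.3,0,0,0,0],[-1,-6,-0.4,0,0,0,0],[-1,0,0,0,0,0,0]]'
python3 - <<'E'
from plan import *
plan('s',S,.3,-117,12,15)
E
```

```text
t: 9.1
eef_pos: [0.5901, 0.2021, 0.0161]
tool_rot: [0.131, -0.034, 0.991, 0.004]
contact_force: [-0.5, -0.4, -1.7]
gripper_width: 0.259
grasp_force: 79.0
t: 9.48
eef_pos: [0.5783, 0.2014, 0.0159]
tool_rot: [0.13, -0.034, 0.991, 0.004]
contact_force: [-0.4, 0.1, -2.1]
gripper_width: 0.256
grasp_force: 79.0
X-117 Z12 th15: target [563.2 200.1  15.5] shift [-15.1  -1.3  -0.3] turn [-0.0004  0.     -0.0008] tip now XYZ [-101.8    0.2   12.3] F [-0.4  0.1 -2.1]
```

```bash
python3 -m creep '[[-1,-5,-0.4,0,0,0,0],[-1,-5,-0.4,0,0,0,0],[-1,-5,-0.4,0,0,0,0],[-1,0,0,0,0,0,0]]'
python3 -m creep '[[-1,-1.5,-0.1,0,0,0,0],[-1,-1.5,-0.1,0,0,0,0],[-1,0,0,0,0,0,0]]'
python3 -m creep '[[-1,-1,-0.1,0,0,0,0],[-1,-1,-0.1,0,0,0,0],[-1,0,0,0,0,0,0]]'
python3 - <<'E'
from plan import *
plan('s',S,.3,-120,10,15)
E
```

```text
t: 9.98
eef_pos: [0.5636, 0.2001, 0.0159]
tool_rot: [0.131, -0.034, 0.991, 0.004]
contact_force: [-0.2, -0.2, -0.9]
gripper_width: 0.263
grasp_force: 79.0
t: 10.35
eef_pos: [0.5611, 0.1999, 0.016]
tool_rot: [0.131, -0.034, 0.991, 0.004]
contact_force: [-0.5, 1.0, -0.9]
gripper_width: 0.264
grasp_force: 79.0
t: 10.72
eef_pos: [0.5593, 0.1998, 0.0161]
tool_rot: [0.131, -0.034, 0.991, 0.004]
contact_force: [1.0, -1.0, -1.4]
gripper_width: 0.258
grasp_force: 79.0
X-120 Z10 th15: target [560.2 199.9  13.5] shift [ 0.9  0.2 -2.5] turn [-0.0007  0.001  -0.0003] tip now XYZ [-1.209e+02 -1.000e-01  1.240e+01] F [ 1.  -1.  -1.4]
```

```bash
python3 -m creep '[[-1,1,0.1,-1.5,0,0,0],[-1,0,0,-1,0,0,0],[-1,0,0,0,0,0,0]]'
for i in 1; do python3 -m creep '[[-1,0,1,0,0,0,0],[-1,0,0,0,0,0,0]]';python3 -m creep '[[-1,0,1,0,0,0,0],[-1,0,0,0,0,0,0]]'; python3 -m creep '[[-1,0,-3,0,0,0,0],[-1,0,0,0,0,0,0]]';python3 -m creep '[[-1,0,-1,0,0,0,0],[-1,0,0,0,0,0,0]]'; done | egrep 'eef|contact'
python3 - <<'E'
from plan import *
plan('s',S,.3,-120,10,15)
E
```

```text
t: 11.1
eef_pos: [0.56, 0.1998, 0.0133]
tool_rot: [0.131, -0.034, 0.991, 0.004]
contact_force: [0.1, 0.3, -1.2]
gripper_width: 0.261
grasp_force: 79.0
eef_pos: [0.5602, 0.2011, 0.0136]
contact_force: [-0.3, 0.4, -2.3]
eef_pos: [0.5602, 0.2014, 0.0135]
contact_force: [-0.2, -1.9, -0.5]
eef_pos: [0.5601, 0.1991, 0.0135]
contact_force: [-0.1, 0.9, -1.9]
eef_pos: [0.5603, 0.1987, 0.0137]
contact_force: [-0.4, 2.6, -2.1]
X-120 Z10 th15: target [560.2 199.9  13.5] shift [-0.1  1.2 -0.1] turn [-0.0017  0.0012 -0.0007] tip now XYZ [-120.    -1.2   10. ] F [-0.4  2.6 -2.1]
```

Walls are felt at y = 201.4 and 198.8, so centre is about 200.1. I recentre and plan the lowering.

```bash
python3 -m creep '[[-1,0,2.2,0,0,0,0],[-1,0,0,0,0,0,0]]'
python3 - <<'E'
from plan import *
for X,Z,t in[(-119.8,10,15),(-119.8,9.8,11),(-119.8,9.8,7),(-119.8,9.7,4),(-119.8,9.6,2),(-119.8,9.5,0)]:plan('s',S,.3,X,Z,t,.1)
E
```

```text
t: 12.35
eef_pos: [0.5601, 0.1997, 0.0134]
tool_rot: [0.131, -0.034, 0.991, 0.004]
contact_force: [0.2, 1.2, -2.3]
gripper_width: 0.26
grasp_force: 79.0
X-119.8 Z10 th15: target [560.4 200.   13.5] shift [0.3 0.3 0.1] turn [ 0.      0.0005 -0.0005] tip now XYZ [-120.1   -0.2    9.8] F [ 0.2  1.2 -2.3]
X-119.8 Z9.8 th11: target [560.3 200.    4.8] shift [ 0.2  0.3 -8.6] turn [-0.0044  0.0702 -0.0005] tip now XYZ [-120.1   -0.2    9.8] F [ 0.2  1.2 -2.3]
X-119.8 Z9.8 th7: target [559.6 200.   -3.8] shift [ -0.4   0.2 -17.2] turn [-0.0088  0.1399 -0.0005] tip now XYZ [-120.1   -0.2    9.8] F [ 0.2  1.2 -2.3]
X-119.8 Z9.7 th4: target [558.8 199.9 -10.3] shift [ -1.3   0.2 -23.7] turn [-0.0121  0.1921 -0.0005] tip now XYZ [-120.1   -0.2    9.8] F [ 0.2  1.2 -2.3]
X-119.8 Z9.6 th2: target [558.  199.9 -14.6] shift [ -2.1   0.1 -28. ] turn [-0.0143  0.227  -0.0005] tip now XYZ [-120.1   -0.2    9.8] F [ 0.2  1.2 -2.3]
X-119.8 Z9.5 th0: target [557.1 199.8 -18.9] shift [ -3.    0.1 -32.3] turn [-0.0165  0.2618 -0.0005] tip now XYZ [-120.1   -0.2    9.8] F [ 0.2  1.2 -2.3]
```

```bash
python3 -m creep '[[-1,0.3,0.2,-4.3,-0.0022,0.035,0],[-1,0,0,-4.3,-0.0022,0.035,0],[-1,-0.3,0,-4.3,-0.0022,0.035,0],[-1,-0.3,0,-4.3,-0.0022,0.035,0],[-1,0,0,0,0,0,0]]'
python3 -m creep '[[-1,-0.4,0,-3.2,-0.0016,0.026,0],[-1,-0.5,0,-3.2,-0.0016,0.026,0],[-1,0,0,0,0,0,0]]'
python3 - <<'E'
from plan import *
for X,Z,t in[(-119.8,9.6,2),(-119.8,9.5,0)]:plan('s',S,.3,X,Z,t,.1)
E
```

```text
t: 12.98
eef_pos: [0.5605, 0.1996, -0.0039]
tool_rot: [0.061, -0.034, 0.998, 0.002]
contact_force: [0.9, -0.3, -0.5]
gripper_width: 0.259
grasp_force: 79.0
t: 13.35
eef_pos: [0.5594, 0.2002, -0.0103]
tool_rot: [0.035, -0.034, 0.999, 0.001]
contact_force: [-0.2, -0.2, -2.2]
gripper_width: 0.259
grasp_force: 79.0
X-119.8 Z9.6 th2: target [558.  199.9 -14.6] shift [-1.4 -0.3 -4.3] turn [-0.0029  0.0351  0.0001] tip now XYZ [-119.2    0.3    9.7] F [-0.2 -0.2 -2.2]
X-119.8 Z9.5 th0: target [557.1 199.8 -18.9] shift [-2.3 -0.4 -8.6] turn [-0.0051  0.0699  0.0001] tip now XYZ [-119.2    0.3    9.7] F [-0.2 -0.2 -2.2]
```

```bash
python3 -m creep '[[-1,-0.7,-0.2,-2.1,-0.0015,0.0175,0],[-1,-0.7,0,-2.1,-0.0015,0.0175,0],[-1,0,0,0,0,0,0]]'
python3 -m creep '[[-1,-0.5,-0.1,-2.1,-0.001,0.0175,0],[-1,-0.4,0,-2.1,-0.001,0.0175,0],[-1,0,0,0,0,0,0]]'
python3 - <<'E'
from plan import *
plan('s',S,.3,-119.8,9,0,.1)
E
```

```text
t: 13.72
eef_pos: [0.5578, 0.2, -0.0145]
tool_rot: [0.017, -0.034, 0.999, 0.0]
contact_force: [0.0, 0.5, -1.7]
gripper_width: 0.262
grasp_force: 79.0
t: 14.1
eef_pos: [0.557, 0.1998, -0.0187]
tool_rot: [-0.0, -0.034, 0.999, 0.0]
contact_force: [0.0, -0.2, -2.3]
gripper_width: 0.257
grasp_force: 79.0
X-119.8 Z9 th0: target [557.1 199.8 -19.4] shift [ 0.1 -0.  -0.7] turn [-0.0001 -0.0002  0.0001] tip now XYZ [-1.199e+02  1.000e-01  9.700e+00] F [ 0.  -0.2 -2.3]
```

```bash
python3 -m creep '[[-1,0,0,-0.5,0,0,0],[-1,0,0,-0.5,0,0,0],[-1,0,0,0,0,0,0]]'
python3 -m creep '[[0,0,0,0,0,0,0],[0,0,0,0,0,0,0],[0,0,0,0,0,0,0]]'
python3 -m creep '[[0,0,0,20,0,0,0],[0,0,0,40,0,0,0],[0,0,0,60,0,0,0],[0,-30,0,30,0,0,0],[0,-35,0,0,0,0,0]]'
python3 -m creep '[[0,0,0,0,0,0,0],[0,0,0,0,0,0,0]]'
python3 - <<'E'
from h import *
o,p,d=shoot("wrist","w6");print(o["eef_pos"])
cv2.imwrite("pics/w6v.png",cv2.resize(p[:,:,::-1],(800,600)))
E
```

```text
t: 14.48
eef_pos: [0.5566, 0.1999, -0.0194]
tool_rot: [0.0, -0.034, 0.999, 0.0]
contact_force: [0.3, -0.7, 1.3]
gripper_width: 0.264
grasp_force: 79.8
t: 14.85
eef_pos: [0.5568, 0.2, -0.0194]
tool_rot: [0.0, -0.034, 0.999, 0.0]
contact_force: [-0.4, -0.3, 0.3]
gripper_width: 0.497
grasp_force: 0.0
t: 15.48
eef_pos: [0.4936, 0.2008, 0.1348]
tool_rot: [0.003, -0.034, 0.999, 0.002]
contact_force: [0.5, 0.2, -0.6]
gripper_width: 0.502
grasp_force: 0.0
t: 15.72
eef_pos: [0.4924, 0.2001, 0.1315]
tool_rot: [0.001, -0.034, 0.999, 0.0]
contact_force: [0.5, 0.3, 0.0]
gripper_width: 0.5
grasp_force: 0.0
[0.4924473  0.20010059 0.13154482]
```

View pics/w6v.png

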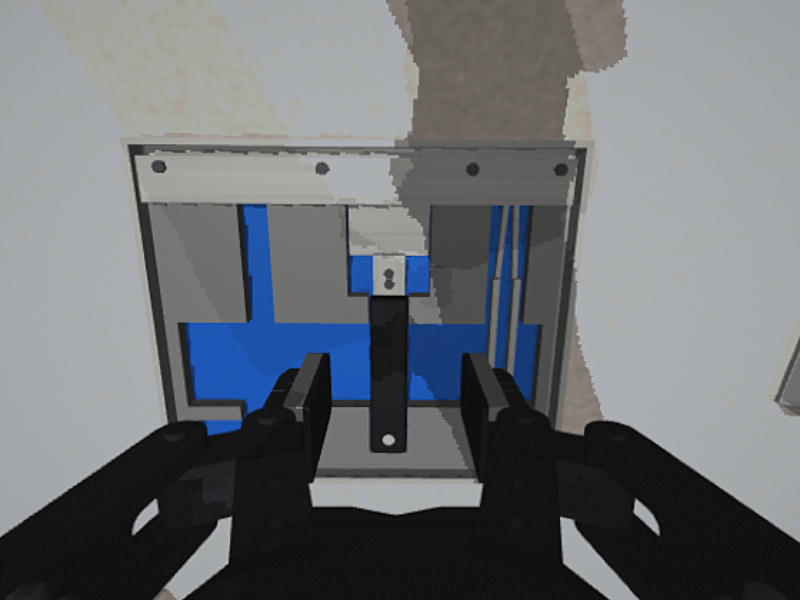

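The scraper lies in its pocket, blade under the bar at view (390,230) and handle at (388,370). I'll check it by depth and refine the beam slot.

```bash
python3 - <<'E'
from tray import *
z=np.load("w6.npz");p=z["p"];d=z["d"];o=dict(tool_rot=z["q"],eef_pos=z["x"])
def hz(u,v):
    c,r=rays("wrist",(u,v),o);return ((c+r[0]*d[v,u])*1000).round(1)
for uv in[(272,160),(262,165),(290,165),(272,200),(272,215),(272,240),(272,265),(272,290),(200,190),(150,260)]:print(uv,hz(*uv))
for rows in((150,185),(185,222)):
  a,b=edges(p,o,'u',rows,160,205,.009,.019)
  print("beam",np.median(a,0).round(1),np.median(b,0).round(1))
s=p.astype(float);s=cv2.GaussianBlur(s[:,:,2]-s[:,:,0],(3,3),0)
for n,us,v0,v1,zz,rs in[("front",range(195,235),215,238,.019,1),("jaw end",range(150,160),285,320,.009,0)]:
    q=[(c,v0+np.argmax(np.diff(s[v0:v1,c])*(1 if rs else -1))+.5) for c in us];print(n,np.median(onplane("wrist",q,zz,o),0).round(4))
# caliper from top cam scene + w2: slider contour
z=np.load("w2.npz");p=z["p"];d=z["d"];o=dict(tool_rot=z["q"],eef_pos=z["x"])
for uv in[(520,160),(498,225),(480,230),(470,229),(535,130)]:print(uv,hz(*uv))
E
```

```text
(272, 160) [465.7 192.8  12.5]
(262, 165) [470.7 184.2  12.7]
(290, 165) [469.  209.   13.2]
(272, 200) [500.7 195.1  18.8]
(272, 215) [512.2 196.   26.9]
(272, 240) [535.8 197.5  27.1]
(272, 265) [560.5 199.1  26.9]
(272, 290) [586.5 200.7  26.7]
(200, 190) [495.8 130.7  19. ]
(150, 260) [572.1  80.1   8.4]
beam [478.7 103.2] [476.  119.9]
beam [512.3 105.3] [508.4 122.1]
front [0.5284 0.1441 0.019 ]
jaw end [0.6192 0.0833 0.009 ]
(520, 160) [ 458.9 -135.3   12.4]
(498, 225) [ 517.  -137.4   15.1]
(480, 230) [ 526.8 -143.8    3.9]
(470, 229) [ 526.9 -153.3    4.2]
(535, 130) [ 433.1 -124.9    3.6]
```

By depth the scraper is home: handle top at 27 mm all along, blade top at 13 mm. Next is the caliper.

```bash
python3 -m creep '[[0.6,-2,-55,0,0,0,-0.03],[0.6,-2,-55,0,0,0,-0.03],[0.6,-2,-55,0,0,0,-0.03],[0.6,-2,-55,0,0,0,-0.03],[0.6,-2,-55,0,0,0,-0.03]]'>/dev/null
python3 -m creep '[[0.6,-2,-55,0,0,0,-0.03],[0.6,0,0,0,0,0,0],[0.6,0,0,0,0,0,0]]'
python3 - <<'E'
from h import *
o,p,d=shoot("wrist","w7");print(o["eef_pos"],o["tool_rot"])
g=p.max(2);m=(g<60).astype(np.uint8)
m[:,:180]=0;m[:,380:]=0
n,l,s,c=cv2.connectedComponentsWithStats(m)
v,u=np.mgrid[0:420,0:560];cc,r=rays("wrist",np.c_[u.ravel(),v.ravel()],o);W=(cc+r*d.ravel()[:,None]).reshape(420,560,3)*1000
for i in range(1,n):
    if s[i,4]>300:
        P=W[l==i];print(s[i],c[i].round(),np.median(P,0).round(1))
# anything at height 10-17mm: slider
m=((W[:,:,2]>9)&(W[:,:,2]<19)&(np.abs(W[:,:,1]+130)<60)&(np.abs(W[:,:,0]-490)<90)).astype(np.uint8)
n,l,s,c=cv2.connectedComponentsWithStats(cv2.morphologyEx(m,cv2.MORPH_OPEN,np.ones((3,3))));i=1+np.argmax(s[1:,4]);q=W[l==i]
r=cv2.minAreaRect(q[:,:2].astype(np.float32));print("slider",s[i],q[:,2].mean().round(1),np.round(r[0],1),np.round(r[1],1),r[2])
pv=p[:,:,::-1].copy();cv2.imwrite("pics/w7v.png",cv2.resize(pv,(800,600)))
E
```

```text
t: 16.77
eef_pos: [0.4801, -0.13, 0.1304]
tool_rot: [-0.0, 0.056, 0.998, 0.0]
contact_force: [-0.4, 0.3, -0.6]
gripper_width: 0.8
grasp_force: 0.0
[ 0.48010354 -0.12999238  0.13036461] [-7.34997633e-05  5.60960713e-02  9.98425369e-01  9.41370475e-05]
[ 248  165   55   72 1866] [278. 200.] [ 487.7 -131.2   14. ]
[  180   252   200   168 16566] [281. 366.] [ 470.4 -128.9  242.5]
slider [ 260  166   38   70 2561] 14.2 [ 491.  -130.8] [33.8 65.1] 82.75650024414062
```

```bash
python3 -m creep '[[0.4,2.1,1.3,-50,0,0,-0.014],[0.4,0,0,-50,0,0,0],[0.4,0,0,-40,0,0,0],[0.4,0,0,-12,0,0,0],[0.4,0,0,-5,0,0,0]]'>/dev/null
python3 -m creep '[[0.4,0,0,0,0,0,0],[-1,0,0,0,0,0,0],[-1,0,0,0,0,0,0],[-1,0,0,0,0,0,0],[-1,0,0,0,0,0,0]]' 80
python3 -m creep '[[-1,0,0,15,0,0,0],[-1,0,0,40,0,0,0],[-1,0,0,50,0,0,0],[-1,0,0,40,0,0,0],[-1,0,0,0,0,0,0]]' 80
python3 -m creep '[[-1,0,0,0,0,0,0]]' 80
python3 - <<'E'
from held import *
o,p,d=shoot("wrist","w8");print(o["eef_pos"],o["tool_rot"])
for v in list(range(10,170,12))+list(range(170,260,8)):
    us=np.arange(268,288);P=toolpts("w8",np.c_[us,np.full(20,v)]);print(v,np.median(P,0).round(1))
for v in (20,60,100,140,180,200,220,240):
    l=d[v];i=np.where(np.abs(l-np.median(d[v,270:285]))<(.007 if v<160 else .012))[0];i=i[(i>215)&(i<340)]
    q=toolpts("w8",np.array([[i.min(),v],[i.max(),v]]));print(v,i.min(),i.max(),q[:,:2].round(1).tolist(),q[:,1].mean().round(2))
E
```

```text
t: 18.08
eef_pos: [0.4827, -0.1287, -0.025]
tool_rot: [0.001, 0.063, 0.998, 0.0]
contact_force: [-1.1, 1.1, 11.2]
gripper_width: 0.371
grasp_force: 79.2
t: 18.7
eef_pos: [0.4841, -0.1292, 0.1222]
tool_rot: [0.004, 0.063, 0.998, 0.0]
contact_force: [1.3, -0.4, -2.3]
gripper_width: 0.371
grasp_force: 80.6
t: 18.82
eef_pos: [0.4811, -0.1284, 0.1183]
tool_rot: [-0.0, 0.063, 0.998, 0.0]
contact_force: [0.0, 0.2, -2.7]
gripper_width: 0.369
grasp_force: 80.5
[ 0.48108657 -0.12843258  0.11833534] [-2.09817284e-04  6.27314970e-02  9.98030388e-01  2.44297747e-04]
10 [104.9  -0.8 -29.5]
22 [100.9  -1.1 -29. ]
34 [ 96.7  -0.8 -29.1]
46 [ 92.5  -0.8 -29.2]
58 [ 88.2  -0.8 -29. ]
70 [ 83.7  -0.8 -29.1]
82 [ 79.2  -0.8 -29.1]
94 [ 74.6  -0.8 -29.6]
106 [ 69.9  -0.8 -29.3]
118 [ 65.1  -0.8 -29.4]
130 [ 60.2  -0.8 -29.3]
142 [ 55.2  -0.8 -29.3]
154 [ 50.1  -0.8 -29.3]
166 [ 44.9  -0.8 -29.4]
170 [ 43.1  -0.8 -29.2]
178 [ 39.5  -0.8 -29.1]
186 [ 35.9  -0.8 -28.9]
194 [ 32.2  -0.8 -29. ]
202 [ 28.5  -0.8 -29. ]
210 [ 24.8  -0.8 -29.1]
218 [ 23.6  -0.8 -37.2]
226 [ 20.5  -0.8 -38.8]
234 [ 17.   -0.8 -39.2]
242 [ 13.2  -0.8 -39. ]
250 [  9.5  -0.8 -39. ]
258 [  5.9  -0.8 -39.6]
20 257 297 [[101.6, -8.8], [101.7, 6.7]] -1.03
60 257 296 [[87.3, -9.0], [87.4, 6.6]] -1.2
100 258 295 [[72.2, -8.8], [72.2, 6.4]] -1.22
140 258 295 [[56.0, -9.1], [56.0, 6.7]] -1.23
180 259 294 [[38.7, -9.0], [38.7, 6.5]] -1.24
200 259 294 [[29.3, -9.1], [29.5, 6.6]] -1.26
220 239 315 [[22.9, -17.3], [22.5, 15.5]] -0.95
240 238 315 [[13.6, -18.1], [13.3, 15.7]] -1.21
```

```bash
cat >> plan.py <<'E'
C=(119.0,-1.1,-25.2)
E
python3 - <<'E'
from plan import *
plan('c',C,.1,-85,60,15)
E
```

```text
X-85 Z60 th15: target [598.8 120.1  66.5] shift [118.1 248.5 -51.3] turn [-0.0087 -0.2638  0.189 ] tip now XYZ [-214.1 -218.1  143.1] F [-1.1  0.3 -1.9]
```

```bash
python3 -m creep '[[-1,15,52,0,0,0,0.038],[-1,20,52,0,0,0,0.038],[-1,25,50,0,0,0,0.038],[-1,28,48,0,0,0,0.038],[-1,30,46.5,0,0,0,0.038]]' 80 >/dev/null
python3 -m creep '[[-1,0,0,-11,0.0055,-0.087,0],[-1,0,0,-20,0.0055,-0.087,0],[-1,0,0,-20,0.0055,-0.087,0],[-1,0,0,0,0,0,0],[-1,0,0,0,0,0,0]]'
python3 - <<'E'
from plan import *
plan('c',C,.1,-85,60,15)
plan('c',C,.1,-90,16,15)
o,p,d=shoot("wrist","w9")
cv2.imwrite("pics/w9v.png",cv2.resize(p[:300,100:450,::-1],(700,600)))
E
```

```text
t: 20.12
eef_pos: [0.6005, 0.1198, 0.0676]
tool_rot: [0.13, -0.032, 0.991, 0.004]
contact_force: [0.1, -0.2, -2.4]
gripper_width: 0.372
grasp_force: 80.5
X-85 Z60 th15: target [598.8 120.1  66.5] shift [-1.6  0.3 -1.2] turn [ 0.     -0.0013  0.0004] tip now XYZ [-83.4  -0.4  61.3] F [ 0.1 -0.2 -2.4]
X-90 Z16 th15: target [593.8 119.8  22.5] shift [ -6.6   0.  -45.2] turn [ 0.     -0.0013  0.0004] tip now XYZ [-83.4  -0.4  61.3] F [ 0.1 -0.2 -2.4]
```

View pics/w9v.png

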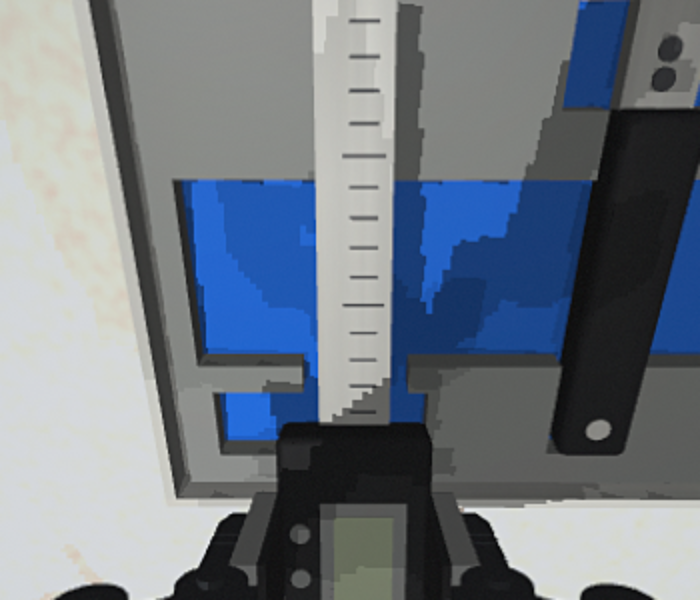

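The caliper beam at view (355,200) is centred over the beam slot and the slider slot (303–408). Descend.

```bash
python3 -m creep '[[-1,-3,0,-15,0,0,0],[-1,-3,0,-15,0,0,0],[-1,-0.6,0,-10,0,0,0],[-1,0,0,-5,0,0,0],[-1,0,0,0,0,0,0]]'
python3 -m creep '[[-1,0,0,-2,0,0,0],[-1,0,0,-2,0,0,0],[-1,0,0,0,0,0,0]]'
python3 - <<'E'
from plan import *
plan('c',C,.1,-117,12,15)
E
```

```text
t: 20.8
eef_pos: [0.5931, 0.1196, 0.0221]
tool_rot: [0.13, -0.032, 0.991, 0.004]
contact_force: [0.8, -0.9, -1.8]
gripper_width: 0.372
grasp_force: 80.5
t: 21.18
eef_pos: [0.5932, 0.1198, 0.0185]
tool_rot: [0.13, -0.032, 0.991, 0.004]
contact_force: [-0.1, 0.2, -1.9]
gripper_width: 0.369
grasp_force: 80.5
X-117 Z12 th15: target [566.9 118.1  18.5] shift [-26.3  -1.7  -0.1] turn [-0.0003 -0.0002  0.0001] tip now XYZ [-90.7   0.1  12.1] F [-0.1  0.2 -1.9]
```

Tip is in the slot with no contact. I slide it under the bar, then feel the side walls.

```bash
python3 -m creep '[[-1,-6,-0.4,0,0,0,0],[-1,-6,-0.4,0,0,0,0],[-1,-6,-0.4,0,0,0,0],[-1,-5,-0.3,0,0,0,0],[-1,0,0,0,0,0,0]]'
python3 -m creep '[[-1,-3,-0.2,0,0,0,0],[-1,-3,-0.2,0,0,0,0],[-1,0,0,-2,0,0,0],[-1,0,0,0,0,0,0]]'
(python3 -m creep '[[-1,0,1,0,0,0,0],[-1,0,0,0,0,0,0]]';python3 -m creep '[[-1,0,1,0,0,0,0],[-1,0,0,0,0,0,0]]'; python3 -m creep '[[-1,0,-3,0,0,0,0],[-1,0,0,0,0,0,0]]';python3 -m creep '[[-1,0,-1,0,0,0,0],[-1,0,0,0,0,0,0]]') | egrep 'eef|contact'
python3 - <<'E'
from plan import *
plan('c',C,.1,-120,10,15)
E
```

```text
t: 21.8
eef_pos: [0.5696, 0.1183, 0.0185]
tool_rot: [0.13, -0.032, 0.991, 0.004]
contact_force: [0.8, -0.1, -0.9]
gripper_width: 0.371
grasp_force: 80.5
t: 22.3
eef_pos: [0.5641, 0.1178, 0.0163]
tool_rot: [0.13, -0.032, 0.991, 0.004]
contact_force: [0.0, -0.2, -1.4]
gripper_width: 0.372
grasp_force: 80.5
eef_pos: [0.5643, 0.119, 0.0165]
contact_force: [-0.3, 0.1, -1.7]
eef_pos: [0.5643, 0.1195, 0.0165]
contact_force: [0.4, -1.9, -2.3]
eef_pos: [0.5642, 0.1171, 0.0166]
contact_force: [0.6, -0.3, -1.8]
eef_pos: [0.5642, 0.1167, 0.0166]
contact_force: [-1.0, 4.8, -1.8]
X-120 Z10 th15: target [563.9 117.9  16.5] shift [-0.3  1.2 -0.1] turn [-0.0012 -0.     -0.0001] tip now XYZ [-119.8   -1.2   10.1] F [-1.   4.8 -1.8]
```

Centre felt at y ≈ 118.1. I recentre and lower about the tip.

```bash
python3 -m creep '[[-1,0,2.3,0,0,0,0],[-1,0,0,0,0,0,0]]' | egrep 'eef|contact'
python3 - <<'E'
from plan import *
for X,Z,t in[(-119.8,9.9,15),(-119.8,9.8,7),(-119.8,9.7,4),(-119.8,9.5,0)]:plan('c',C,.1,X,Z,t,.2)
E
```

```text
eef_pos: [0.5641, 0.1178, 0.0164]
contact_force: [0.2, -0.3, -1.9]
X-119.8 Z9.9 th15: target [564.1 118.1  16.4] shift [ 0.   0.3 -0.1] turn [ 0.0004 -0.0004 -0.    ] tip now XYZ [-1.198e+02 -1.000e-01  1.000e+01] F [ 0.2 -0.3 -1.9]
X-119.8 Z9.8 th7: target [563.8 118.1  -0.7] shift [ -0.3   0.3 -17.1] turn [-0.0083  0.1389 -0.    ] tip now XYZ [-1.198e+02 -1.000e-01  1.000e+01] F [ 0.2 -0.3 -1.9]
X-119.8 Z9.7 th4: target [563.1 118.   -7.1] shift [ -1.    0.2 -23.6] turn [-1.160e-02  1.912e-01 -1.000e-04] tip now XYZ [-1.198e+02 -1.000e-01  1.000e+01] F [ 0.2 -0.3 -1.9]
X-119.8 Z9.5 th0: target [561.6 118.  -15.7] shift [ -2.5   0.1 -32.1] turn [-1.600e-02  2.609e-01 -1.000e-04] tip now XYZ [-1.198e+02 -1.000e-01  1.000e+01] F [ 0.2 -0.3 -1.9]
```

```bash
python3 -m creep '[[-1,0.1,0.2,-4.3,-0.0021,0.035,0],[-1,0,0,-4.3,-0.0021,0.035,0],[-1,-0.2,0,-4.3,-0.0021,0.035,0],[-1,-0.2,0,-4.2,-0.0021,0.035,0],[-1,0,0,0,0,0,0]]'
python3 -m creep '[[-1,-0.3,0,-3.2,-0.0016,0.026,0],[-1,-0.4,0,-3.2,-0.0016,0.026,0],[-1,0,0,0,0,0,0]]' | egrep 'eef|contact'
python3 - <<'E'
from plan import *
for X,Z,t in[(-119.8,9.6,2),(-119.8,9.5,0)]:plan('c',C,.1,X,Z,t,.2)
E
```

```text
t: 24.18
eef_pos: [0.5644, 0.1178, -0.0008]
tool_rot: [0.061, -0.032, 0.998, 0.002]
contact_force: [-1.2, -1.4, -1.4]
gripper_width: 0.371
grasp_force: 80.5
eef_pos: [0.5636, 0.1183, -0.0072]
contact_force: [-0.2, 0.2, -1.4]
X-119.8 Z9.6 th2: target [562.4 118.  -11.4] shift [-1.2 -0.3 -4.2] turn [-0.0028  0.0341  0.0005] tip now XYZ [-119.2    0.5    9.7] F [-0.2  0.2 -1.4]
X-119.8 Z9.5 th0: target [561.6 118.  -15.7] shift [-2.  -0.4 -8.5] turn [-0.005   0.069   0.0005] tip now XYZ [-119.2    0.5    9.7] F [-0.2  0.2 -1.4]
```

```bash
python3 -m creep '[[-1,-0.6,-0.2,-2.1,-0.0015,0.017,0],[-1,-0.6,0,-2.1,-0.0015,0.017,0],[-1,0,0,0,0,0,0]]' | egrep 'eef|contact'
python3 -m creep '[[-1,-0.4,-0.1,-2.1,-0.001,0.0175,0],[-1,-0.4,0,-2.1,-0.001,0.0175,0],[-1,0,0,0,0,0,0]]' | egrep 'eef|contact'
python3 -m creep '[[-1,0,0,-0.5,0,0,0],[-1,0,0,-0.4,0,0,0],[-1,0,0,0,0,0,0]]' | egrep 'eef|contact'
python3 - <<'E'
from plan import *
plan('c',C,.1,-119.8,9,0,.2)
E
```

```text
eef_pos: [0.5622, 0.1181, -0.0113]
contact_force: [-0.2, -0.3, -2.3]
eef_pos: [0.5615, 0.1181, -0.0156]
contact_force: [0.5, 0.5, -1.6]
eef_pos: [0.5613, 0.118, -0.0159]
contact_force: [-1.0, -0.6, 4.1]
X-119.8 Z9 th0: target [561.6 118.  -16.2] shift [ 0.3 -0.  -0.3] turn [-0.0001  0.0004  0.0005] tip now XYZ [-120.1    0.3    9.3] F [-1.  -0.6  4.1]
```

The caliper touches the floor lying flat. Release, back off and verify.

```bash
python3 -m creep '[[0.1,0,0,0,0,0,0],[0.1,0,0,0,0,0,0],[0.1,0,0,0,0,0,0]]'| egrep 'eef|contact|width'
python3 -m creep '[[0.1,0,0,20,0,0,0],[0.1,0,0,40,0,0,0],[0.1,0,0,60,0,0,0],[0.1,-30,20,30,0,0,0],[0.1,-40,20,0,0,0,0]]'| egrep 'eef|contact'
python3 -m creep '[[0.1,0,0,0,0,0,0],[0.1,0,0,0,0,0,0]]' >/dev/null
python3 - <<'E'
from plan import *
o,p,d=shoot("wrist","w10")
v,u=np.mgrid[0:420,0:560];cc,r=rays("wrist",np.c_[u.ravel(),v.ravel()],o);W=(cc+r*d.ravel()[:,None])*1000
c,s=np.cos(YAW),np.sin(YAW)
for k,pts in(('c',[(-100,0),(-80,0),(-40,0),(-18,12),(-18,-12),(20,12),(30,-12),(36,0),(50,0),(50,-40),(55,15)]),('s',[(-100,-20),(-100,20),(-80,0),(-60,0),(-40,0),(0,0),(50,0)])):
    for X,Y in pts:
        w=SEAT[k]+X*np.array([c,s])+Y*np.array([-s,c]);m=np.hypot(*(W[:,:2]-w).T)<1.5;print(k,X,Y,np.median(W[m,2]).round(1) if m.any() else None,end=' | ')
    print()
o,p,d=shoot("top","t2");z=np.load("top0.npz")["p"].astype(int);df=np.abs(p.astype(int)-z).max(2)
for n,(a,b,x,y) in dict(bottle=(285,110,315,155),beaker=(425,150,470,190),box=(65,195,140,260),forceps=(194,195,208,248)).items():print(n,(df[b:y,a:x]>40).mean().round(3))
E
```

```text
eef_pos: [0.5612, 0.1181, -0.0164]
contact_force: [-0.3, 0.7, -1.0]
gripper_width: 0.549
eef_pos: [0.4933, 0.1591, 0.1379]
contact_force: [-0.9, 0.5, -0.3]
c -100 0 13.1 | c -80 0 220.1 | c -40 0 12.8 | c -18 12 23.1 | c -18 -12 23.2 | c 20 12 22.9 | c 30 -12 None | c 36 0 23.3 | c 50 0 12.9 | c 50 -40 None | c 55 15 12.4 | 
s -100 -20 13.1 | s -100 20 13.0 | s -80 0 13.7 | s -60 0 219.5 | s -40 0 27.1 | s 0 0 26.8 | s 50 0 27.6 | 
bottle 0.0
beaker 0.0
box 0.0
forceps 0.469
```

```bash
python3 - <<'E'
from plan import *
c,s=np.cos(YAW),np.sin(YAW)
for n in("w1","w6","w10"):
    z=np.load(n+".npz");d=z["d"];o=dict(tool_rot=z["q"],eef_pos=z["x"])
    v,u=np.mgrid[0:420,0:560];cc,r=rays("wrist",np.c_[u.ravel(),v.ravel()],o);W=(cc+r*d.ravel()[:,None])*1000
    q=W[:,:2]-SEAT['s'];X=q@[c,s];Y=q@[-s,c];p=z["p"].reshape(-1,3).astype(int)
    m=(Y>50)&(Y<90)&(X>-100)&(X<50)&(W[:,2]>10.5)&(W[:,2]<18)&(p[:,2]-p[:,0]<25)
    for a,b in((-95,-60),(-60,-32),(-30,-10)):
        g=m&(X>a)&(X<b)&(Y>54)&(Y<76);print(n,a,np.median(Y[g]).round(1),np.median(W[g,2]).round(1),g.sum(),end=' | ')
    print()
hand_in()
E
```

```text
w1 -95 69.4 14.1 195 | w1 -60 67.0 16.9 177 | w1 -30 67.2 16.6 115 | 
w6 -95 69.4 14.1 183 | w6 -60 67.2 17.0 172 | w6 -30 67.4 16.9 103 | 
w10 -95 69.7 14.0 193 | w10 -60 66.8 16.8 199 | w10 -30 67.1 16.6 124 | 
the job is handed in; nothing more can be done
```

The scraper and then the caliper went home flat in their pockets with tips under the guard bar (checked by depth) and were let go; the forceps, wash bottle, beaker and box did not move, and the job was handed in after about 26 s.

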